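# Lock the rotary sample stage

### The job

Lock the rotary sample stage on the measuring table: with a fingertip against the upright black post on the slotted disc, turn the disc until its slot is in line with the steel locking bar, and then push the bar by its upright tab through the slot until it is fully home against the end of the keeper on the far side of the disc. Only push: do not lift the bar out of its guide, and leave the roof-tile sample, the screwdriver and the ball stand where they are.

Things in the scene. Friction and masses are not known exactly. Their poses are not given: they have to be found in the camera images.
- rig: Fixed base of the stage: dark steel plate 130 mm (x) by 305 mm (y), 12 mm thick, on the table. Origin on the table surface under the disc's axis; the plate spans y = -195 to +110 mm. Its +y axis is the direction in which the bar travels: in line along y stand the guide, the disc and the keeper.
- guide_strap (a point): Centre of the top of the strap over the guide, 40 mm above the table. The guide: painted grey, 40 mm wide, y from -192 to -52 mm in the rig frame, open-topped channel 20 mm wide, floor 16 mm and walls 34 mm above the table; the strap crosses it at y = -72 to -52 mm, 2 mm above the bar.
- disc_center (a point): On the upright axis of the slotted steel disc, level with its top, 37 mm above the table. Disc 100 mm across; a straight slot 20 mm wide, open above and at both ends, runs right across through its axis, floor 15 mm above the table. A white ball 22 mm across on a stem (top 77 mm above the table) is fixed to the disc 30 mm from the axis, opposite the post.
- disc_handle (a point): Centre of the top of the upright round black post (14 mm diameter) that turns the disc: 72 mm from the disc's axis on an 18 mm wide lug, in the direction square to the slot. Post top 93 mm above the table, lug top 33 mm; the post is clear between.
- disc (a joint): Disc angle, rad, positive anticlockwise from above. 0: slot in line with the bar, post along the rig's +x. Starts between -1.05 and -0.45, post swung towards the guide. Range -1.15 to 0.9, no stop or detent at 0; friction (0.12 N m, some 2 N at the post) keeps it where left. The bar enters only if the slot is in line; its round nose forgives about 0.1 rad.
- bar: Loose steel locking bar lying in the guide: 16 mm wide, 16 mm high, 170 mm long, 0.25 to 0.5 kg, 2 mm of play either side. Origin at the middle of its underside, 16 mm above the table; y along the bar towards the nose (the rig's +y), z up. Slides along +y with 1 to 5 N of friction.
- bar_nose (a point): Foremost point of the bar's round nose, at half its height, 85 mm ahead of the bar's origin. At the start it lies 4 to 24 mm short of the disc's rim.
- bar_tab (a point): Centre of the rear face (the face to push) of the upright steel tab at the tail of the bar: 85 mm behind the bar's origin, 56 mm above the table. Tab 34 mm wide, 12 mm thick, standing 38 to 66 mm above the table on a 16 mm neck, clear above the guide's walls. It stops 6 mm short of the strap when the bar is home.
- keeper_end (a point): The point on the closed end of the keeper's channel that the nose touches when the bar is home: on the bar's line, 80 mm from the disc's axis, 24 mm above the table; axes as the rig's. The keeper: painted grey, 42 mm wide, y from 53 to 95 mm in the rig frame, top 34 mm above the table, channel 22 mm wide and open above.
- tile: Bystander, loose: wavy terracotta roof-tile cut-off, 180 by 110 mm and 31 mm high, lying beyond the keeper. Origin at the middle of its underside.
- screwdriver: Bystander, loose: screwdriver 170 mm long lying on the robot's side of the rig. Origin under its middle.
- ballstand: Bystander, loose: dark steel stand 48 mm across with a white ball on top, 86 mm high, standing beside the guide on the rig's +x side. Origin at the centre of its underside.
Not all that is in view belongs to the job. Of the things like the bar, leave any that is red or turquoise; of the rest the smaller one is meant.

How it is judged:
By the outcome, as a careful person would: the job done as asked, in the order asked, and still so for the second after the job is handed in, with the robot touching nothing.
It also fails if it takes over 48 s, if anything falls off the work surface, if the arm or the gripper's body presses on something with over 40 N, if the wrist force passes 120 N, or if a joint passes its speed limit or range.

### The arm

A 7-joint arm with a two-finger parallel gripper is mounted at the origin on the work surface. World frame = base frame: x ahead of the robot, y to its left, z up, the work surface at z = 0. Lengths are in m, angles in degrees, forces in N, time in s.
With the tool pointing down it reaches from about 0.425 to 0.875 m from the base axis. Payload 4.7 kg.
Tool frame: the origin (TCP) lies at the very end of the fingers, on their centre line; the grasp point (between the pads) lies 19 mm behind it; z points along the fingers, y is the line along which they close (so a half turn about z gives the same grasp; the last joint's range is limited). The gripper opens to 87 mm and grips with 3 to 60 N. Pads are 19 mm wide; open, the fingers measure 117 mm over their backs; the gripper's body (75 mm by 190 mm) begins 51 mm behind the grasp point.
Start: joints at [-74.078, 18.392, -4.016, 83.108, 1.295, 78.541, -3.26], TCP at [0.17, 0.628, 0.223] pointing down, gripper open.
Joint ranges: [-163.93, 163.93], [-17.29, 119.83], [-79.2, 71.16], [3.27, 140.29], [-89.18, 269.18], [5.43, 117.66], [-154.24, 154.24]. Speed limits (degrees/s): [147.25, 147.25, 180, 180, 180, 180, 180].

### API

Orientations are given as [roll, pitch, yaw] about the fixed x, y, z axes, in that order (R = Rz(yaw) Ry(pitch) Rx(roll)).
In Python, from cell import telemetry, cams, env gives the robot as it stands.
- The arm moves only by the tool arm_command, never from a script. Its argument "series" is text: rows parted by semicolons, each of 5 numbers parted by spaces: the shift along the tool's x, y, z in mm, then the turn about the tool's z in rad, then the closure in counts, from 0 (fully open) to 255 (shut). A call has 1 to 20 rows; each row shifts and turns the commanded pose from where the row before left it, along the tool's axes as they then stand; what a row does not reach is not made up. A row lasts 1/12 s, in which the tool goes at most 41.7 mm and 7.16 degrees, less where a joint would pass 70% of its speed; a pose out of reach is approached as far as the arm can. A call is refused whole if a number of a shift passes 41.7 or a number of a turn 0.125, either way. A call with a gripper value outside its range is refused whole. The fingers move at their own pace and stop on an object; "squeeze" is the grip in N (left out, the last holds). Time passes only in rows, so rows that do not move let the fingers close. It gives the time, the measured TCP pose, the force, the opening and the grip force at its end, in the units of the state.
- telemetry.get_obs(): the state, without advancing time (a new reading comes with each control period).
- cams.read_camera(name): name is "side" or "top"; returns the picture (480x640x3 uint8, blue, green, red); there is no depth.
- cams.calibration(name): a dict with "K" (3x3 intrinsics, pixels), "origin" and "rotation" of the camera in the world. Camera axes: x right, y down, z forward; pixel columns grow to the right and rows downward; lengths in m; the calibration is good to about 2 mm. A picture is of the moment at which its call begins. calibration takes no time and is no camera call.
- env.sign_off(): hands the job in; it is judged then, once.
The state is a dict: "time_s": time; "qpos": joint angles; "joint_velocities": joint speeds; "effort": joint torques, N m; "tool_pos": TCP position; "tool_rot": TCP orientation; "force": force on the tool from outside, world axes, zero at the start; "wrist_torque": the same for the moment, N m; "grip_width": finger opening in m; "grasp_force": force on a finger pad.
Only numpy, scipy, OpenCV 4.12 (cv2) and the standard library are available. Lean on these libraries where they do the work, as an engineer would, in place of code of your own. Each camera call takes 0.05 s, during which the arm holds its last target. There are 200 camera calls.

## Working session

There is one attempt and no reset: what is moved stays moved. The work goes in short steps, Python scripts to look and compute and a tool call to move; the robot and the scene stay as the last step left them, time stands still between calls to the robot, and variables do not carry over. Pictures are saved under pics/ and viewed, at most 10 in all, crops included, and the job is handed in when it is done.

Besides the shell and the picture viewer there is one more tool, called after "Emit:" as a command line: name --argument value ..., lists and objects as JSON in quotes. arm_command: Moves the arm, as the interface text tells. Its arguments: {"type":"object","properties":{"series":{"type":"string"},"squeeze":{"type":"number"}},"required":["series"]}

```bash
mkdir -p pics; python3 - <<'E'
from cell import telemetry,cams,env
import cv2
for n in("top","side"):
    cv2.imwrite(f"pics/{n}0.png",cams.read_camera(n)); c=cams.calibration(n); print(n,c)
o=telemetry.get_obs();print(o)
E
```

```text
top {'K': array([[604.15271551,   0.        , 315.50228079],
       [  0.        , 604.15271551, 244.96243793],
       [  0.        ,   0.        ,   1.        ]]), 'origin': array([ 0.29332483, -0.01290337,  1.34489374]), 'rotation': array([-1.69981565e+02, -6.57424244e-02, -9.15699468e+01])}
side {'K': array([[537.37024391,   0.        , 316.99347369],
       [  0.        , 537.37024391, 247.78806859],
       [  0.        ,   0.        ,   1.        ]]), 'origin': array([ 0.49695496, -0.81435655,  0.97167379]), 'rotation': array([-136.43297793,    1.18526914,   -2.44810126])}
{'time_s': 0.1, 'qpos': array([-74.07979921,  18.43382589,  -4.01691935,  83.16729252,
         1.29499517,  78.54093808,  -3.25987132]), 'joint_velocities': array([-0.03670688, -0.21649454,  0.05659171, -0.21048777,  0.01026624,
        0.0258079 , -0.02004076]), 'effort': array([-4.23030096e-04, -4.92573988e+01, -4.06054202e-01, -3.13400280e+01,
       -6.41120598e-02,  3.93957202e-02,  8.07099923e-05]), 'tool_pos': array([0.16936811, 0.62703802, 0.22158769]), 'tool_rot': array([-1.79903180e+02,  5.00387750e-03,  1.64890829e+02]), 'force': array([ 0.82197346, -0.23006362,  0.4849423 ]), 'wrist_torque': array([-0.02780515,  0.00885086, -0.02148492]), 'grasp_force': 0.0, 'grip_width': 0.0870485557316594}
```

View pics/top0.png

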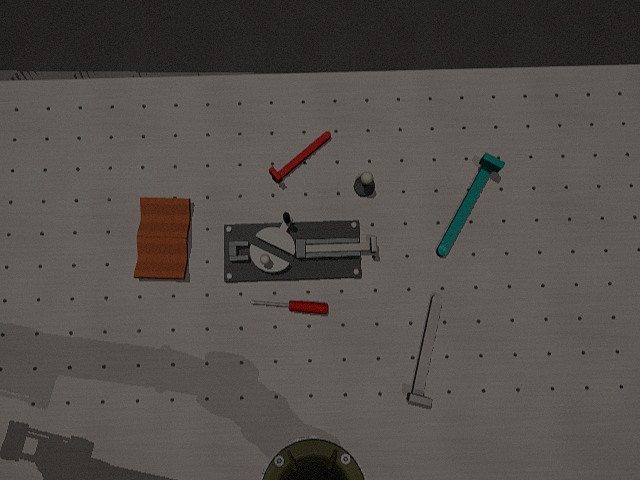

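View pics/side0.png

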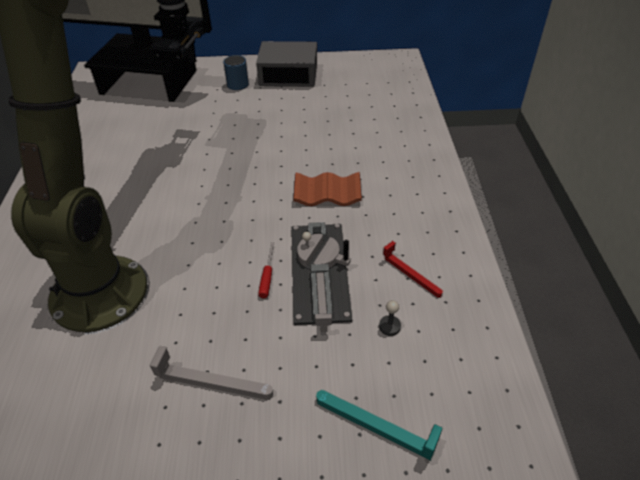

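The top view shows the rig at about (292,250), with the disc centre near (273,250), black post (288,217), bar tab (374,246), ball stand (365,185), tile (163,238) and screwdriver (300,307).

Things that could be taken for the bar (top pixels):
- red (300,155)
- turquoise (468,207)
- large loose grey (425,350)
- small grey bar in the guide (340,248), which is my choice: neither red nor turquoise, and the smaller of the rest

Next I'll check it in a crop.

```bash
cat > h.py <<'E'
import numpy as np,cv2
from scipy.spatial.transform import Rotation as R
from cell import telemetry,cams,env
def cam(n):
    c=cams.calibration(n); return c["K"],np.array(c["origin"]),R.from_euler('xyz',c["rotation"],degrees=True).as_matrix()
def ray(n,u,v,z):
    K,o,M=cam(n); d=M@np.linalg.solve(K,[u,v,1.]); return o+d*(z-o[2])/d[2]
def proj(n,p):
    K,o,M=cam(n); q=K@(M.T@(np.array(p)-o)); return q[:2]/q[2]
E
python3 - <<'E'
from h import *
a=cv2.imread("pics/top0.png"); b=cv2.imread("pics/side0.png")
c=cv2.resize(a[195:300,215:390],None,fx=4.5,fy=4.5,interpolation=cv2.INTER_CUBIC); c=cv2.convertScaleAbs(c,alpha=1.5)
cv2.imwrite("pics/topc.png",c)
d=cv2.resize(b[210:345,255:415],None,fx=4.4,fy=4.4,interpolation=cv2.INTER_CUBIC); cv2.imwrite("pics/sidec.png",cv2.convertScaleAbs(d,alpha=1.5))
for uv in[(224,225),(360,221),(360,278),(225,282)]: print(ray("top",*uv,.012))
for uv in[(292,226),(345,225),(352,321),(295,324)]: print(ray("side",*uv,.012))
E
```

```text
[0.57992612 0.18395638 0.012     ]
[ 0.58081671 -0.12275464  0.012     ]
[ 0.45155454 -0.11755366  0.012     ]
[0.4508013  0.18187883 0.012     ]
[0.45533814 0.17983092 0.012     ]
[0.59128629 0.17479857 0.012     ]
[ 0.58286983 -0.12602717  0.012     ]
[ 0.45859717 -0.12683757  0.012     ]
```

View pics/topc.png

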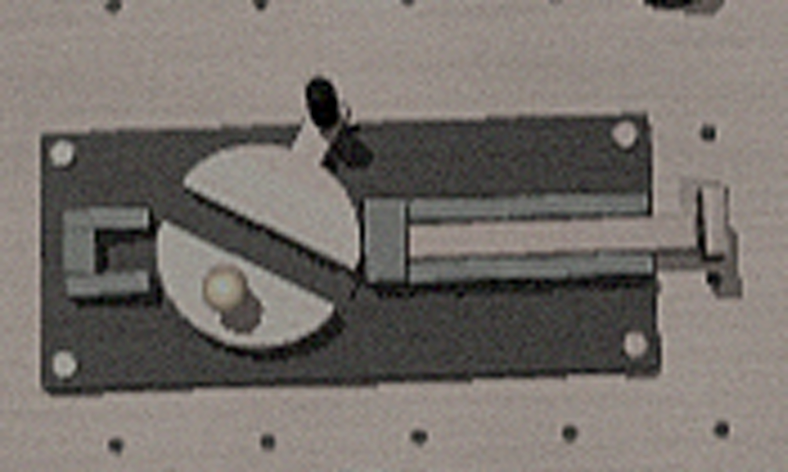

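View pics/sidec.png

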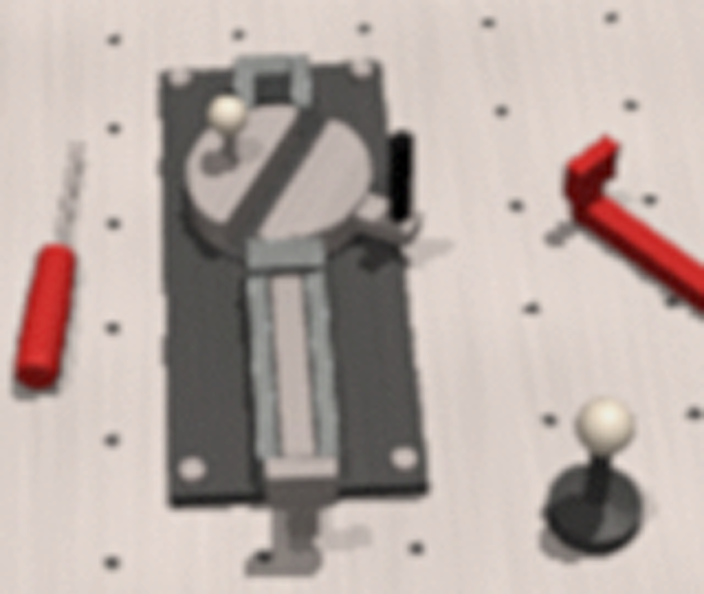

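The crops confirm the choice: a small grey bar lying in the grey guide, its tab at crop-top (713,220). The slot is turned, the post is at crop-top (320,85), and the ball at (223,288).

```bash
cat >> h.py <<'E'
def T(x,y,z): return ray("top",(x+.5)/4.5-.5+215,(y+.5)/4.5-.5+195,z)
def S(x,y,z): return ray("side",(x+.5)/4.4-.5+255,(y+.5)/4.4-.5+210,z)
E
python3 - <<'E'
from h import *
np.set_printoptions(precision=4,suppress=True)
L=np.array([[.065,.11],[.065,-.195],[-.065,-.195],[-.065,.11]])
def fit(P):
    P=np.array(P)[:,:2];Lc=L.mean(0);Pc=P.mean(0)
    H=(L-Lc).T@(P-Pc);th=np.arctan2(H[0,1]-H[1,0],H[0,0]+H[1,1])
    c,s=np.cos(th),np.sin(th);M=np.array([[c,-s],[s,c]]);o=Pc-M@Lc
    print("rig",o,np.degrees(th),"res mm",((P-(L@M.T+o))*1e3).round(1).tolist());return o,M
for nm,F,C,post,ball,tab in(("top",T,[(42,134),(648,116),(659,373),(45,392)],(319,86),(223,288),[(713,187),(719,254)]),
  ("side",S,[(162,70),(382,65),(427,487),(170,497)],(401,134),(227,112),[(265,470),(336,470)])):
    o,M=fit([F(*c,.012) for c in C])
    p=M.T@(F(*post,.093)[:2]-o); print(nm,"post rig",p,np.linalg.norm(p),np.degrees(np.arctan2(p[1],p[0])))
    b=M.T@(F(*ball,.066)[:2]-o); print("ball",b,np.degrees(np.arctan2(-b[1],-b[0])))
    for t in tab: print("tab",M.T@(F(*t,.066)[:2]-o))
K=[(x,y) for x,y in((186,190),(360,270),(162,215),(333,303))]
P=[T(*k,.037)[:2] for k in K];print("slot edges deg world from +y",[np.degrees(np.arctan2(-(a-b)[0],(a-b)[1])) for a,b in((P[0],P[1]),(P[2],P[3]))])
E
```

```text
rig [0.5168 0.0743] 0.22535756136874555 res mm [[0.0, -0.5], [-0.2, 0.8], [0.1, 1.0], [0.1, -1.3]]
top post rig [ 0.0665 -0.0331] 0.07433307555814285 -26.458751696438053
ball [-0.0242  0.0159] -33.280050763126404
tab [ 0.0174 -0.2195]
tab [-0.0152 -0.2208]
rig [0.4758 0.0285] 89.44861251422499 res mm [[87.4, 87.1], [-89.1, 86.0], [-87.9, -85.7], [89.6, -87.4]]
side post rig [ 0.0143 -0.1052] 0.10614444811849248 -82.23063823892852
ball [ 0.0623 -0.0147] 166.70173381425096
tab [-0.177 -0.028]
tab [-0.1786 -0.0615]
slot edges deg world from +y [np.float64(-26.46643087982967), np.float64(-28.94405424399045)]
```

Emit:
arm_command --series "0 0 0 -0.066 255;0 0 0 -0.066 255;0 0 0 -0.066 255;0 0 0 -0.066 255;-20 -31 0 0 255;-20 -31 0 0 255;-20 -31 0 0 255;-20 -31 0 0 255;-20 -31 0 0 255;-20 -31 0 0 255;-20 -31 0 0 255;-20 -31 0 0 255;-20 -31 0 0 255;-20 -31 0 0 255;-20 -31 0 0 255;-20 -31 0 0 255;-20 -31 0 0 255;-20 -31 0 0 255;-20 -31 0 0 255;0 0 0 0 255" --squeeze 20

```text
time_s: 1.77
tool_pos: [0.4732, 0.1542, 0.2226]
tool_rot: [-179.8, 0.1, 179.4]
force: [0.6, -0.7, 0.9]
grip_width: 0.0005
grasp_force: 0.0
```

```bash
python3 - <<'E'
from h import *
np.set_printoptions(precision=4,suppress=True)
L=np.array([[.065,.11],[.065,-.195],[-.065,-.195],[-.065,.11]])
P=np.array([S(*c,.012) for c in [(382,65),(427,487),(170,497),(162,70)]])[:,:2]
Lc=L.mean(0);Pc=P.mean(0);H=(L-Lc).T@(P-Pc);th=np.arctan2(H[0,1]-H[1,0],H[0,0]+H[1,1])
c,s=np.cos(th),np.sin(th);M=np.array([[c,-s],[s,c]]);print("rig",Pc-M@Lc,np.degrees(th),((P-(L@M.T+Pc-M@Lc))*1e3).round(1).tolist())
print("post",S(401,134,.093),T(319,86,.093));print("tab top rear edge side",S(265,474,.066),S(336,474,.066),"top",T(726,187,.066),T(729,254,.066))
E
```

```text
rig [0.5184 0.0706] -0.10959460149830137 [[-1.3, -2.8], [-0.8, 0.4], [1.8, 1.5], [0.3, 1.0]]
post [0.5811 0.0418 0.093 ] [0.5834 0.0414 0.093 ]
tab top rear edge side [ 0.5021 -0.1511  0.066 ] [ 0.5355 -0.153   0.066 ] top [ 0.5348 -0.1513  0.066 ] [ 0.5023 -0.1513  0.066 ]
```

Emit:
arm_command --series "-22.4 -30.8 0 -0.01 255;-22.4 -30.8 0 0 255;-22.4 -30.8 0 0 255;-22.4 -30.8 0 0 255;-22.4 -30.8 0 0 255;0 0 0 0 255;0 0 30 0 255;0 0 30 0 255;0 0 30 0 255;0 0 30 0 255;0 0 25 0 255;0 0 20 0 255;0 0 0 0 255;0 0 0 0 255"

```text
time_s: 2.93
tool_pos: [0.5817, 0.0098, 0.0566]
tool_rot: [-180.0, -0.2, -179.4]
force: [-0.6, -0.2, 0.9]
grip_width: 0.0004
grasp_force: 0.0
```

```bash
python3 - <<'E'
from h import *
for n,y,x,f in(("top",slice(160,300),slice(200,400),3.2),("side",slice(150,345),slice(240,440),3)):
    a=cams.read_camera(n); cv2.imwrite(f"pics/{n}1.png",a)
a=cv2.imread("pics/top1.png")[170:300,210:390];b=cv2.imread("pics/side1.png")[180:340,255:415]
r=lambda i:cv2.convertScaleAbs(cv2.resize(i,(400,int(400*i.shape[0]/i.shape[1])),interpolation=cv2.INTER_CUBIC),alpha=1.5)
a,b=r(a),r(b);h=max(len(a),len(b));pad=lambda i:cv2.copyMakeBorder(i,0,h-len(i),0,0,0)
cv2.imwrite("pics/c1.png",np.hstack([pad(a),pad(b)]))
E
```

```text
(no output)
```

View pics/c1.png

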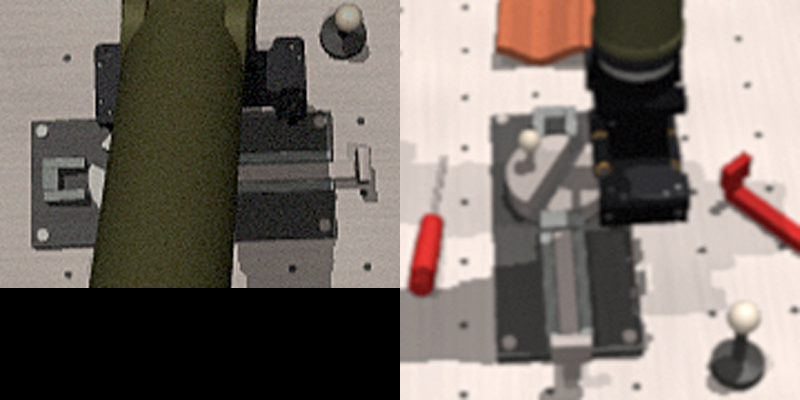

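The arm hides the disc in the top view. The side crop still shows the slot turned and the fingers standing behind the post without contact (force is about 0). I'll push part of the way.

Emit:
arm_command --series "-1 5 0 0 255;-1 5 0 0 255;-1 5 0 0 255;-1 5 0 0 255;-1 5 0 0 255;0 5 0 0 255;0 0 0 0 255;0 0 0 0 255"

```text
time_s: 3.7
tool_pos: [0.587, 0.0408, 0.0574]
tool_rot: [179.9, -0.1, -179.4]
force: [-0.3, 0.2, 0.4]
grip_width: 0.0006
grasp_force: 0.1
```

```bash
python3 - <<'E'
from h import *
a=cams.read_camera("side"); cv2.imwrite("pics/side2.png",a)
cv2.imwrite("pics/c2.png",cv2.convertScaleAbs(cv2.resize(a[205:285,285:365],None,fx=6,fy=6,interpolation=cv2.INTER_CUBIC),alpha=1.5))
print(telemetry.get_obs()["tool_pos"])
E
```

```text
[0.58664292 0.04062651 0.05717471]
```

View pics/c2.png

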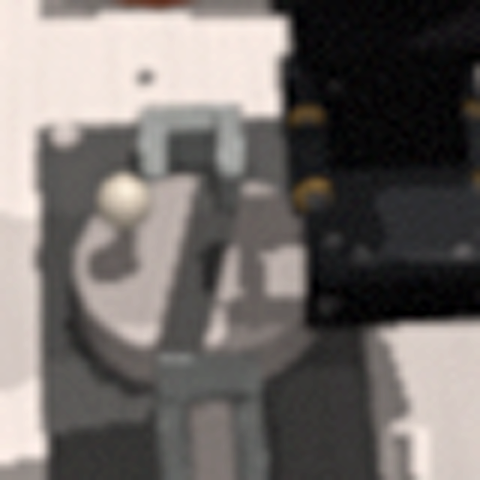

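The slot has turned most of the way: its left edge now runs (162,345)→(203,180) in the crop, and the ball is at (122,197). I'll work out what is left.

```bash
python3 - <<'E'
from h import *
C=lambda x,y,z:ray("side",(x+.5)/6-.5+285,(y+.5)/6-.5+205,z)
for p,q in(((162,345),(203,180)),((206,345),(240,190))):
    a,b=C(*p,.037),C(*q,.037);d=b-a;print(a,b,np.degrees(np.arctan2(-d[0],d[1])))
b=C(122,197,.066);print(b)
for o in((.5175,.073),(.5184,.0706)): print(np.degrees(np.arctan2(o[1]-b[1],o[0]-b[0])))
E
```

```text
[0.50099041 0.02951862 0.037     ] [0.52102481 0.11944256 0.037     ] -12.559953197194272
[0.51814093 0.02846462 0.037     ] [0.53585165 0.11272039 0.037     ] -11.87085877279633
[0.48789153 0.08301259 0.066     ]
-18.683803307788914
-22.139296291089778
```

Emit:
arm_command --series "-1 4 0 0 255;0 4 0 0 255;0 3 0 0 255;0 2 0 0 255;0 1 0 0 255;0 0 0 0 255;0 0 0 0 255"

```text
time_s: 4.33
tool_pos: [0.5882, 0.0541, 0.0575]
tool_rot: [180.0, -0.0, -179.4]
force: [0.5, -1.0, -0.4]
grip_width: 0.0003
grasp_force: 0.3
```

```bash
python3 - <<'E'
from h import *
a=cams.read_camera("side"); cv2.imwrite("pics/side3.png",a)
cv2.imwrite("pics/c3.png",cv2.convertScaleAbs(cv2.resize(a[205:285,285:365],None,fx=6,fy=6,interpolation=cv2.INTER_CUBIC),alpha=1.5))
print(telemetry.get_obs()["tool_pos"])
E
```

```text
[0.58820476 0.05402776 0.05754278]
```

View pics/c3.png

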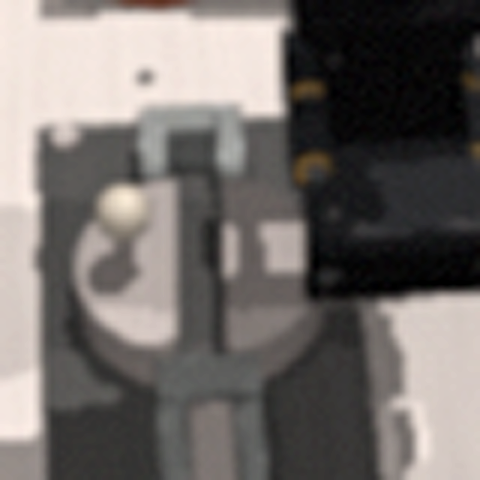

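The slot now looks almost in line: left edge (181,345)→(179,182), right edge (223,350)→(218,185). I'll check that numerically.

```bash
python3 - <<'E'
from h import *
C=lambda x,y,z:ray("side",(x+.5)/6-.5+285,(y+.5)/6-.5+205,z)
for p,q in(((181,345),(179,182)),((223,350),(218,190))):
    a,b=C(*p,.037),C(*q,.037);d=b-a;print(a,b,np.degrees(np.arctan2(-d[0],d[1])))
E
```

```text
[0.50839792 0.02906338 0.037     ] [0.5111601 0.1189091 0.037    ] -1.7609279166603269
[0.52463578 0.02543856 0.037     ] [0.52688404 0.11328847 0.037     ] -1.4659969505193333
```

Emit:
arm_command --series "0 1 0 0 255;0 1 0 0 255;0 0 0 0 255;0 -8 0 0 255;0 -15 0 0 255;0 0 -25 0 255;0 0 -35 0 255;0 0 -35 0 255;0 0 0 -0.01 255;18 -37 0 0 255;18 -37 0 0 255;18 -37 0 0 255;15 -37 0 0 255;0 -37 0 0 255;0 -37 0 0 255;0 0 0 0 255;0 0 0 0 255"

```text
time_s: 5.8
tool_pos: [0.5232, -0.1937, 0.1526]
tool_rot: [-180.0, 0.0, -179.2]
force: [-0.8, 1.0, -0.1]
grip_width: 0.0009
grasp_force: 0.0
```

```bash
python3 - <<'E'
from h import *
a=cams.read_camera("side");b=cams.read_camera("top"); cv2.imwrite("pics/side4.png",a);cv2.imwrite("pics/top4.png",b)
r=lambda i:cv2.convertScaleAbs(cv2.resize(i,(400,int(400*i.shape[0]/i.shape[1])),interpolation=cv2.INTER_CUBIC),alpha=1.5)
a,b=r(b[195:300,215:390]),r(a[205:345,275:375]);h=max(len(a),len(b));pad=lambda i:cv2.copyMakeBorder(i,0,h-len(i),0,0,0)
cv2.imwrite("pics/c4.png",np.hstack([pad(a),pad(b)]))
E
```

```text
(no output)
```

View pics/c4.png

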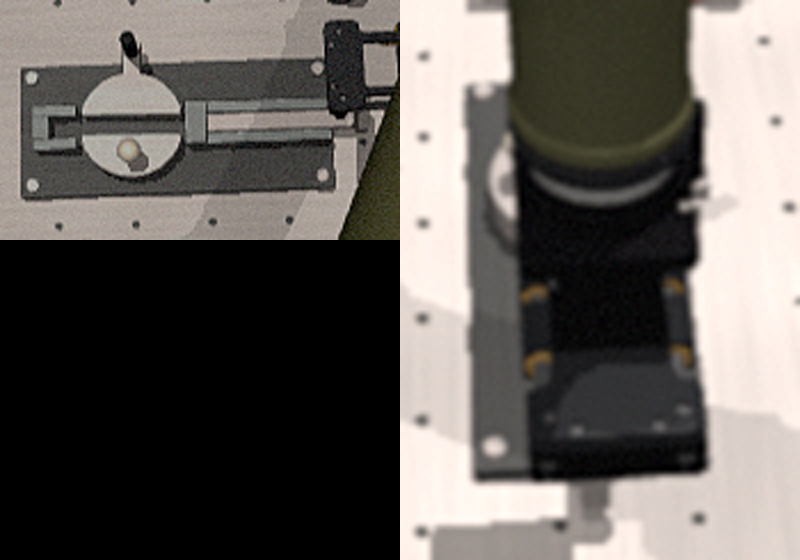

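The top crop shows the slot (83–183, 121) in line with the keeper and the guide. The fingers are behind the tab, so I'll go down and push.

Emit:
arm_command --series "5 0 0 0.014 255;0 0 30 0 255;0 0 30 0 255;0 0 25 0 255;0 0 15 0 255;0 0 6 0 255;0 0 0 0 255;0 0 0 0 255;0 5 0 0 255;0 5 0 0 255;0 5 0 0 255;0 5 0 0 255;0 5 0 0 255;0 5 0 0 255;0 5 0 0 255;0 5 0 0 255;0 5 0 0 255;0 0 0 0 255"

```text
time_s: 7.4
tool_pos: [0.5191, -0.145, 0.0467]
tool_rot: [180.0, 0.0, -179.6]
force: [-0.2, -0.2, 1.0]
grip_width: 0.0004
grasp_force: 0.4
```

Emit:
arm_command --series "0 5 0 0 255;0 5 0 0 255;0 5 0 0 255;0 5 0 0 255;0 5 0 0 255;0 5 0 0 255;0 5 0 0 255;0 5 0 0 255;0 0 0 0 255"

```text
time_s: 8.15
tool_pos: [0.5187, -0.1041, 0.0465]
tool_rot: [179.9, -0.0, -179.6]
force: [0.2, -1.3, 0.1]
grip_width: 0.0007
grasp_force: 0.5
```

```bash
python3 - <<'E'
from h import *
print(telemetry.get_obs()["force"])
b=cams.read_camera("top");a=cams.read_camera("side")
r=lambda i:cv2.convertScaleAbs(cv2.resize(i,(400,int(400*i.shape[0]/i.shape[1])),interpolation=cv2.INTER_CUBIC),alpha=1.5)
a,b=r(b[195:300,215:390]),r(a[205:345,275:375]);h=max(len(a),len(b));pad=lambda i:cv2.copyMakeBorder(i,0,h-len(i),0,0,0)
cv2.imwrite("pics/c5.png",np.hstack([pad(a),pad(b)]))
E
```

```text
[ 0.19898088 -1.33687089  0.13080963]
```

View pics/c5.png

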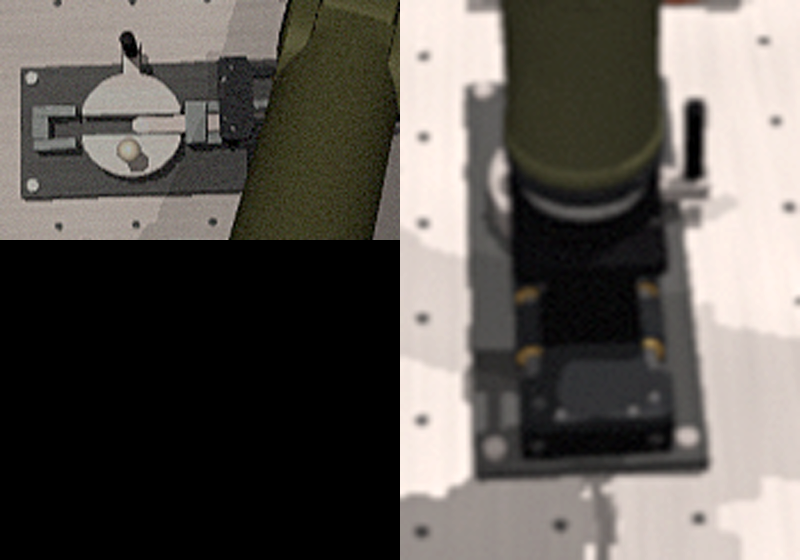

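The bar's nose is in the slot near the disc's axis, at crop (133,125). I'll carry on and slow down near the end.

Emit:
arm_command --series "0 5 0 0 255;0 5 0 0 255;0 5 0 0 255;0 5 0 0 255;0 5 0 0 255;0 5 0 0 255;0 5 0 0 255;0 5 0 0 255;0 5 0 0 255;0 5 0 0 255;0 5 0 0 255;0 5 0 0 255;0 5 0 0 255;0 0 0 0 255"

```text
time_s: 9.42
tool_pos: [0.5183, -0.0392, 0.0466]
tool_rot: [179.9, 0.0, -179.6]
force: [0.9, 0.4, 0.1]
grip_width: 0.0005
grasp_force: 0.2
```

Emit:
arm_command --series "0 2 0 0 255;0 2 0 0 255;0 2 0 0 255;0 2 0 0 255;0 0 0 0 255"

```text
time_s: 9.83
tool_pos: [0.5181, -0.0324, 0.0465]
tool_rot: [180.0, -0.0, -179.6]
force: [-0.7, -2.3, 1.1]
grip_width: 0.0006
grasp_force: 1.1
```

Emit:
arm_command --series "0 1.5 0 0 255;0 1.5 0 0 255;0 0 0 0 255"

```text
time_s: 10.08
tool_pos: [0.5181, -0.0294, 0.0465]
tool_rot: [180.0, -0.0, -179.6]
force: [0.4, -2.1, 0.6]
grip_width: 0.0005
grasp_force: 1.1
```

Emit:
arm_command --series "0 1 0 0 255;0 1 0 0 255;0 0 0 0 255"

```text
time_s: 10.33
tool_pos: [0.518, -0.0275, 0.0464]
tool_rot: [180.0, -0.0, -179.6]
force: [-0.5, -2.3, 0.4]
grip_width: 0.0005
grasp_force: 1.1
```

Emit:
arm_command --series "0 1 0 0 255;0 1 0 0 255;0 0 0 0 255"

```text
time_s: 10.58
tool_pos: [0.518, -0.0254, 0.0465]
tool_rot: [180.0, -0.0, -179.6]
force: [-0.4, -1.6, -0.1]
grip_width: 0.0007
grasp_force: 0.9
```

Emit:
arm_command --series "0 1 0 0 255;0 1 0 0 255;0 0 0 0 255"

```text
time_s: 10.83
tool_pos: [0.518, -0.0234, 0.0464]
tool_rot: [180.0, -0.0, -179.6]
force: [-0.7, -1.8, -0.9]
grip_width: 0.0006
grasp_force: 0.7
```

Emit:
arm_command --series "0 1 0 0 255;0 1 0 0 255;0 0 0 0 255"

```text
time_s: 11.08
tool_pos: [0.518, -0.023, 0.0465]
tool_rot: [-179.9, -0.0, -179.7]
force: [0.2, -4.5, -0.7]
grip_width: 0.0005
grasp_force: 2.4
```

Emit:
arm_command --series "0 1 0 0 255;0 1 0 0 255;0 0 0 0 255"

```text
time_s: 11.33
tool_pos: [0.518, -0.0229, 0.0466]
tool_rot: [-179.8, 0.0, -179.7]
force: [-0.3, -8.2, -0.7]
grip_width: 0.0005
grasp_force: 4.2
```

The force rises with no further travel, so this is a hard stop. I'll back off and check.

Emit:
arm_command --series "0 -3 0 0 255;0 -10 0 0 255;0 -20 0 0 255;0 -20 0 0 255;0 0 0 0 255;0 0 -30 0 255;0 0 -35 0 255;0 0 -35 0 255;0 -38 0 0 255;0 -38 0 0 255;0 -38 0 0 255;0 -38 0 0 255;0 -38 0 0 255;0 -38 0 0 255;0 0 0 0 255;0 0 0 0 255"

```text
time_s: 12.67
tool_pos: [0.519, -0.3033, 0.1465]
tool_rot: [-180.0, -0.0, -179.9]
force: [-0.1, 1.0, -0.2]
grip_width: 0.0002
grasp_force: 0.0
```

```bash
python3 - <<'E'
from h import *
b=cams.read_camera("top");a=cams.read_camera("side")
c=cv2.resize(b[130:320,120:390],None,fx=2.9,fy=2.9,interpolation=cv2.INTER_CUBIC)
cv2.imwrite("pics/c6.png",cv2.convertScaleAbs(c,alpha=1.5))
E
```

```text
(no output)
```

View pics/c6.png

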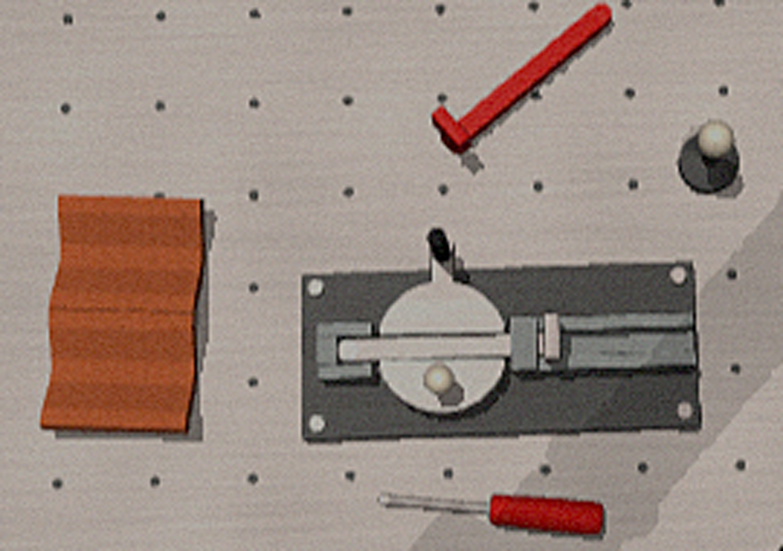

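The bar runs through the slot with its nose at (338,349), against the keeper's end. The tab at (552,337) sits just short of the strap, the bystanders haven't moved, and the arm is clear.

```bash
python3 -c "
from cell import env
print(env.sign_off())"
```

```text
the job is handed in; nothing more can be done
None
```

The disc is turned into line and the bar is pushed through the slot to a hard stop at the end of the keeper; I handed the job in at about 13 s with the arm clear and the tile, screwdriver and ball stand where they were.

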